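# Tap a pipe home against the stop of a cutting jig

## Robot

A 6-joint arm with a two-finger parallel gripper is mounted at the origin on the work surface. World frame = base frame: x ahead of the robot, y to its left, z up, the work surface at z = 0. Lengths are in mm, angles in rad, forces in N, time in s.
With the tool pointing down it reaches from about 400 to 825 mm from the base axis. Payload 7 kg.
Tool frame: the origin (TCP) lies on the centre line of the jaws, within the pads' length; the fingertips stand 22 mm ahead of it and the grasp point (between the pads) lies 3 mm ahead of it; x points along the fingers, z is the direction in which the jaws open and shut, and the axes are right-handed (so a half turn about x gives the same grasp; the last joint's range is limited). The gripper opens to 85 mm and grips with 20 to 120 N. Pads are 22 mm wide; open, the fingers measure 114 mm over their backs; the gripper's body (76 mm by 85 mm) begins 54 mm behind the grasp point. The pads swing forward as they close: fully open they stand 13 mm farther back than shut.
Start: joints at [1.516, 0.359, 0.012, 0, -1.224, -0.288], TCP at [226.892, 635.7, 214.202] pointing down, gripper open.
Joint ranges: [-3.07, 3.07], [-1.43, 2.12], [-1.02, 1.25], [-3.03, 1.67], [-3.05, -0], [-3.03, 3.03]. Speed limits (rad/s): [2.39, 2.39, 3.01, 3.14, 3.14, 3.14].

## Interface

Orientations are given as a unit quaternion [x, y, z, w].
In Python, from rig import manip, ik, telemetry, vision, ticket gives the robot as it stands. Calls block until the motion is done:
- manip.reach(position, orientation): joint-space move of the TCP to a pose.
- manip.move_straight(position, rotation=None, velocity=150): straight line of the TCP; rotation=None keeps the orientation; velocity is the mean speed in mm/s.
- manip.set_joints(angles): joint-space move.
- manip.open_jaws() and manip.grab(effort=None): open the fingers fully, or close them until they stop; effort is the grip in N (None keeps the last).
- manip.hold(seconds).
- ik(position, orientation): joint angles nearest the present ones, or None.
- telemetry.state(): the state.
- vision.snapshot(name): name is "scene" or "side" or "wrist"; returns a dict with "color" (420x560x3 uint8, red, green, blue), "range_z" (420x560 float32, mm along the optical axis (not along the pixel's ray), 0 where there is no reading), "fx", "fy", "cx", "cy" (pixels), "view" (4x4, takes a point from world to camera coordinates). Camera axes: x right, y down, z forward; pixel columns grow to the right and rows downward; lengths in mm; the calibration is good to about 2 mm. A picture is of the moment at which its call begins.
A pose or a line that the arm cannot do raises manip.PlanningError and nothing moves.
- ticket.close_job(): hands the job in, once; it reports no verdict.
The state is a dict: "time_s": time; "joint_positions": joint angles; "qd": joint speeds; "effort": joint torques, N m; "tcp_pos": TCP position; "ee_rot": TCP orientation; "force": force on the tool from outside, world axes, zero at the start; "torque": the same for the moment, N m; "gripper_width": finger opening in mm.
Only numpy, scipy, OpenCV 4.12 (cv2) and the standard library are available. Lean on these libraries where they do the work, as an engineer would, in place of code of your own. Each camera call takes 0.05 s, during which the arm holds its last target. There are 200 camera calls.

## Task

Take the hardwood tapping block by its upright grip and, with one end of its foot, tap the white pipe in the cutting jig inward, until it meets the stop hidden under the hood. Tap gently, about two centimetres at a time, letting the pipe rest a moment after every tap, and never touch the pipe with the gripper or the arm. Finally leave the tapping block standing upright on the bench, released; the plain wooden offcut stays where it lies.

Things in the scene. Friction and masses are not known exactly. Their poses are not given: they have to be found in the camera images.
- jig: Cutting jig fixed to the bench: base 6 mm thick, two rails 36 mm apart (tops at 42 mm), closed steel hood over the inner end (top at 48 mm). Origin: bench height, on the bed's centre line, under the hood's mouth. x runs into the hood (the way to tap), z up. Base and rails begin at x = -170 mm; hood x = 0 to 146; unseen stop face at x = 115. With the pipe home, 35 mm of it stick out past the rails.
- pipe_mid (a point): Centre of the white plastic pipe lying in the jig: 320 mm long, 32 mm diameter, 0.13 kg, slides easily, axis 22 mm above the bench. x along the pipe, as the jig's x. The end to tap is 160 mm from the centre in -x, clear of the jig. Against the stop the centre is at jig x = -45 mm; it starts 60 to 95 mm short. Shorter pipe and fittings lie elsewhere.
- block_mid (a point): Centre of the tapping block: plain hardwood, 70 mm high, 0.22 kg; a foot 110 mm long (x), 50 wide (y), 34 high, and centred on it an upright grip rib 90 long, 28 wide, 36 high, to be gripped across y from above. z up; the point is 35 mm above the underside. Either end face of the foot, 55 mm from the centre along x, may be used to tap.
- offcut_mid (a point): Centre of the plain offcut, a bystander: a bare block of the same wood, 110 x 50 x 34 mm, without a grip. It lies near the tapping block; the two may have changed places.
There are look-alikes about, which are no part of the job. What is shaped like the part that bears block_mid but grey, purple or red is not meant.

How it is judged (in metres and radians):
On the way, in this order (a step that is already met when the one before it is completed fails the run):
1. the tapping block is brought up to the outer end of the pipe (centres under 230 mm apart) (horizontal distance between block_mid and pipe_mid below 0.23 m), for 0.05 s.
2. the pipe rests part-way, 15 to 50 mm short of the stop, for 0.1 s (x of pipe_mid in the frame of jig between -0.095 and -0.06 m and linear speed of pipe below 0.01 m/s), for 0.1 s.
3. the pipe is against the stop, within 10 mm (x of pipe_mid in the frame of jig above -0.055 m), for 0.1 s.
At the end, for the whole second after the job is handed in: The pipe lies in the jig with its inner end within 10 mm of the stop, at rest; the tapping block stands upright (within 10 degrees) on the bench, released and at rest (x of pipe_mid in the frame of jig above -0.055 m and z of pipe_mid in the frame of jig below 0.03 m and linear speed of each of pipe, block below 0.02 m/s and angle between block_mid's own z axis and vertical below 0.17 rad and height (world z) of block_mid between 0.025 and 0.045 m); the robot touches nothing.
It fails at once if the gripper or arm touches the pipe (contact force between any of the fingers, the arm and pipe above 0.5 N).
It fails at once if the pipe is struck so hard that it moves faster than 0.5 m/s (linear speed of pipe above 0.5 m/s).
It fails at once if the plain offcut is moved by more than 30 mm (distance of offcut_mid from where it was at the start of the episode above 0.03 m).
It also fails if it takes over 48 s, if anything falls off the work surface, if the arm or the gripper's body presses on something with over 40 N, if the wrist force passes 120 N, or if a joint passes its speed limit or range.

## Working session

There is one attempt and no reset: what is moved stays moved. The work goes in short steps, each a Python script; the robot and the scene stay as the last script left them, time stands still between calls to the robot, and variables do not carry over. Pictures are saved under pics/ and viewed, about 8 in all and at most 12, crops included, and the job is handed in when it is done.

```bash
mkdir -p pics; cat > h.py <<'E'
import numpy as np, cv2
from rig import manip, ik, telemetry, vision, ticket
def cloud(s):
    z=s["range_z"]; v,u=np.indices(z.shape)
    P=np.stack([(u-s["cx"])/s["fx"]*z,(v-s["cy"])/s["fy"]*z,z,np.ones_like(z)],-1)
    W=P@np.linalg.inv(np.array(s["view"])).T
    W=W[...,:3]; W[z<=0]=np.nan
    return W
E
python3 - <<'E'
from h import *
for n in("scene","side"):
    s=vision.snapshot(n); cv2.imwrite(f"pics/{n}0.png",cv2.resize(s["color"][...,::-1],(784,588)))
    np.savez(f"{n}0.npz",**s)
    print(n,(s["range_z"]>0).mean(),np.linalg.inv(np.array(s["view"]))[:3,3])
print(telemetry.state()["time_s"],telemetry.state()["ee_rot"])
E
```

```text
scene 0.9960289115646258 [1124.76876453 -788.08668074  771.65397666]
side 0.9959013605442177 [  26.60535144 -666.22774493  615.25510079]
0.1 [-0.5775657  -0.4070057   0.57838836 -0.40771451]
```

View pics/scene0.png

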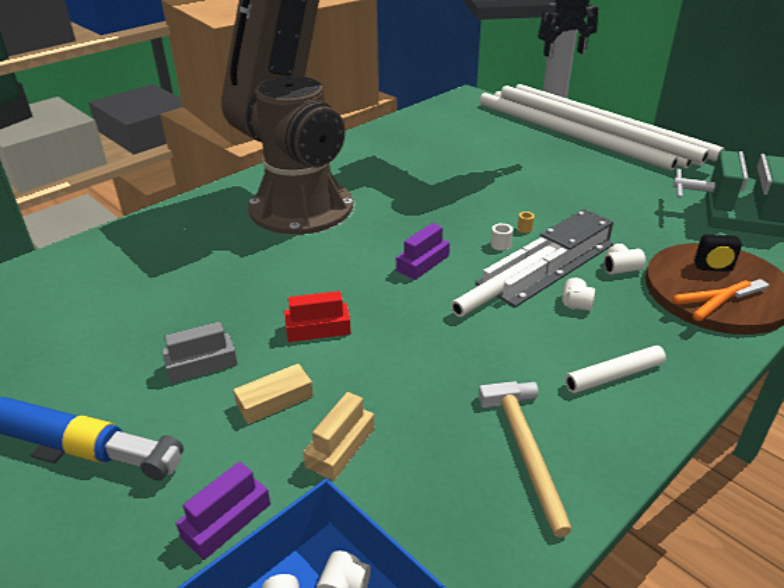

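View pics/side0.png

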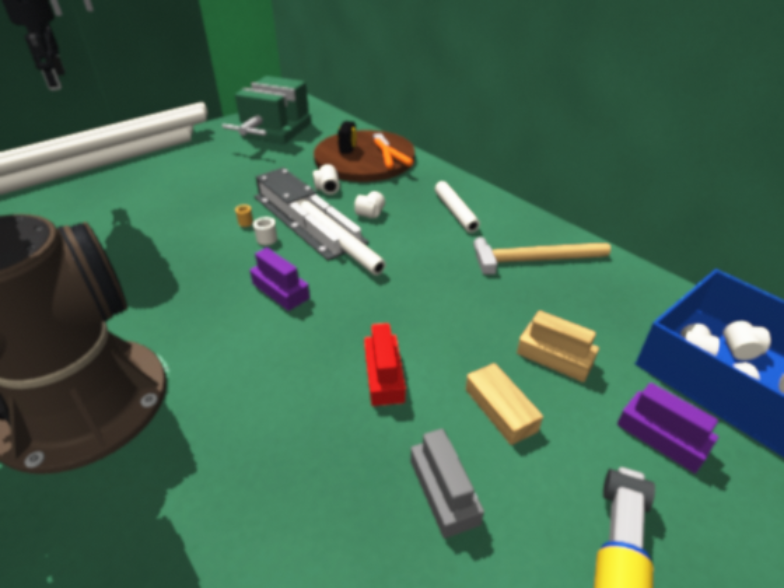

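Scene view (784x588 pixels): the wooden block with a rib is at (340,436), and this is the one I want. Possible mix-ups are the plain offcut (272,392), red (318,315), grey (200,350) and purple (423,250) and (224,508). The jig is at (555,258) and the pipe's outer end at (460,307). The hammer handle (540,480) and the short pipe (615,368) are not part of the job.

```bash
cat > m.py <<'E'
from h import *
def rect(p): 
    r=cv2.minAreaRect(p[:,:2].astype(np.float32)); b=cv2.boxPoints(r); e=b[1]-b[0],b[2]-b[1]
    L=max(e,key=np.linalg.norm); return np.round(r[0],1),np.round(sorted(r[1]),1),round(float(np.degrees(np.arctan2(L[1],L[0]))),1)
if __name__=="__main__":
  for n in("scene","side"):
    s=dict(np.load(f"{n}0.npz")); W=cloud(s); hsv=cv2.cvtColor(s["color"],cv2.COLOR_RGB2HSV)
    sf=784/560
    H,S,V=[hsv[...,i].astype(int) for i in range(3)]
    wood=((H>12)&(H<26)&(S>60)&(V>100)).astype(np.uint8)
    k,l,st,c=cv2.connectedComponentsWithStats(wood)
    for i in range(1,k):
        if st[i,4]<250: continue
        p=W[l==i]; p=p[np.isfinite(p).all(1)]
        if np.nanmedian(p[:,2])>90 or np.nanmedian(p[:,2])<0 : continue
        zt=np.percentile(p[:,2],97); print(n,"wood",c[i]*sf,st[i,4],"ztop",zt,"top",rect(p[p[:,2]>zt-5]),"all",rect(p))
    white=((S<45)&(V>150)).astype(np.uint8)
    k,l,st,c=cv2.connectedComponentsWithStats(white)
    for i in range(1,k):
        if st[i,4]<150: continue
        p=W[l==i]; p=p[np.isfinite(p).all(1)]
        if len(p)<50 or not 0<np.median(p[:,2])<90: continue
        print(n,"white",c[i]*sf,st[i,4],np.percentile(p[:,2],[5,50,97]).round(1),rect(p))
    dark=((S<70)&(V<110)&(W[...,2]>43)&(W[...,2]<55)).astype(np.uint8)
    k,l,st,c=cv2.connectedComponentsWithStats(dark)
    for i in range(1,k):
        if st[i,4]<250: continue
        p=W[l==i]; print(n,"dark",c[i]*sf,st[i,4],np.median(p[:,2]),rect(p))
E
python3 m.py
python3 - <<'E'
import cv2,numpy as np
a=np.load("scene0.npz")["color"][...,::-1];b=np.load("side0.npz")["color"][...,::-1]
x=cv2.resize(a[135:235,310:450],(780,557))[:, :]
y=cv2.resize(a[250:350,160:300],(780,557))
cv2.imwrite("pics/crop1.png",cv2.resize(np.hstack([x,y]),(800,286)))
E
```

```text
scene wood [712.95       295.68208955] 268 ztop 46.86028331087498 top (array([811.2, 285.3]), array([ 57.6, 149.5]), 84.0) all (array([811.4, 287.1]), array([ 57.6, 153.2]), 84.0)
scene wood [272.645085   392.31249076] 1353 ztop 38.28673680585003 top (array([ 454.5, -406.3]), array([ 53.5, 109.7]), 77.4) all (array([ 454.1, -396.4]), array([ 71.7, 137.3]), -89.3)
scene wood [338.72319005 435.76900452] 1768 ztop 73.38147891143535 top (array([ 597.6, -394.3]), array([27.3, 90.8]), -73.4) all (array([ 598. , -393.8]), array([ 49.9, 113.1]), -74.2)
scene wood [536.40254873 467.7826087 ] 1334 ztop 29.22506519618799 top (array([ 808.6, -225. ]), array([ 21.4, 233.3]), -34.0) all (array([ 809.8, -219.6]), array([ 33.8, 237.5]), -34.8)
scene wood [ 78.79777159 444.77103064] 359 ztop 56.57961528641982 top (array([ 366. , -663.6]), array([17.1, 52.2]), 37.9) all (array([ 366. , -665.7]), array([25.8, 52.7]), 32.1)
scene white [614.74       119.89581081] 1480 [58.8 66.3 71.3] (array([ -71.8, 1440. ]), array([ 744.2, 2066.7]), -54.1)
scene white [578.37680412 127.03556701] 776 [26.5 33.7 40. ] (
[... 3041 characters left out ...]
1.4, 82.7]), 5.9)
side white [702.33032258 337.5083871 ] 310 [37.6 44.2 78.6] (array([ 763.2, -531.8]), array([ 46.9, 167.9]), 16.4)
side white [447.20850394 461.29448819] 635 [68.2 69.7 71.5] (array([ 300.9, -440.8]), array([24.4, 85.4]), 69.6)
side white [431.58754325 483.22283737] 289 [32.  33.9 35.8] (array([ 283.6, -433.9]), array([ 11.3, 106.3]), 68.7)
side white [628.50325945 516.07431551] 767 [41.6 44.2 46.3] (array([ 417.6, -614.5]), array([29.2, 73.3]), 28.3)
side dark [285.40340426 185.29446809] 470 47.78030735875029 (array([525.5, 288.2]), array([ 69.4, 139.9]), 88.4)
side dark [631.50807018 483.06385965] 285 46.35121778787334 (array([ 455.8, -593.3]), array([22. , 48.6]), -60.7)
```

View pics/crop1.png

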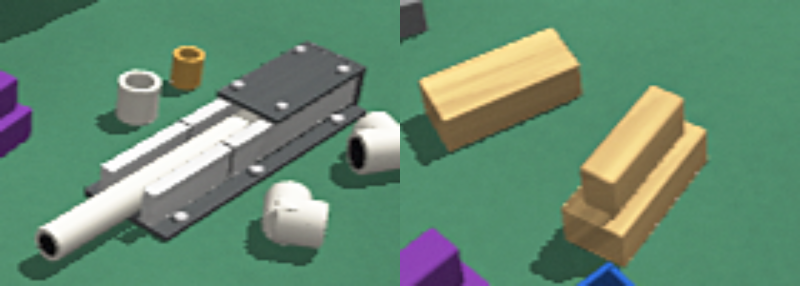

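```bash
cat >> h.py <<'E'
from scipy.spatial.transform import Rotation as R
def quat(deg,flip=0):   # tool down, rib axis at deg, jaws across it
    a=np.radians(deg+90+180*flip); X=np.array([0,0,-1.]); Z=np.array([np.cos(a),np.sin(a),0])
    return R.from_matrix(np.stack([X,np.cross(Z,X),Z],1)).as_quat()
E
python3 - <<'E'
from h import *
from m import rect
c=np.array([595.5,-393])
for n in("scene","side"):
    s=dict(np.load(f"{n}0.npz")); W=cloud(s); hsv=cv2.cvtColor(s["color"],cv2.COLOR_RGB2HSV); H,S,V=[hsv[...,i].astype(int) for i in range(3)]
    m=(W[...,2]>12)&~((H>12)&(H<26)&(S>60)); d=np.linalg.norm(W[...,:2]-c,axis=-1)
    q=W[m&(d<130)&(d>62)]; print(n,"near",len(q), q[np.argsort(np.linalg.norm(q[:,:2]-c,axis=1))[:300:60]].round())
    w=W[(S<45)&(V>140)]; w=w[(abs(w[:,0]-522)<30)&(w[:,1]>-110)&(w[:,1]<40)&(w[:,2]>25)]
    top=w[w[:,2]>np.percentile(w[:,2],97)-4]
    print(n,"pipe free end y",np.percentile(w[:,1],[0,2,5]),"top z",np.median(top[:,2]),cv2.fitLine(top[:,:2].astype(np.float32),cv2.DIST_HUBER,0,.01,.01).ravel(),rect(w))
for f in(0,1):
    for p,a in(((595.5,-393,62),106),((595.5,-393,220),106),((519,-140,66),88),((522,-40,66),88)):
        j=ik(list(p),quat(a,f).tolist()); print(f,p,None if j is None else np.round(j,2))
E
```

```text
scene near 36 [[ 490. -359.   35.]]
scene pipe free end y [-54.77515416 -51.53659766 -50.23534402] top z 39.264171043511965 [ 5.3580321e-02  9.9856353e-01  5.1814600e+02 -9.9532795e+00] (array([520. ,  -7.3]), array([27.8, 94.8]), 88.9)
side near 204 [[ 485. -368.   33.]
 [ 680. -484.   85.]
 [ 681. -487.   34.]
 [ 681. -490.   78.]]
side pipe free end y [-51.70909521 -49.81757224 -48.81427484] top z 36.58907086665124 [ 4.4599116e-02  9.9900496e-01  5.1474298e+02 -8.2093611e+00] (array([514.6,  -5.7]), array([28.6, 92. ]), 87.8)
0 (595.5, -393, 62) [-0.31  0.53 -0.07  0.   -0.96  0.59]
0 (595.5, -393, 220) [-0.31  0.42  0.12  0.   -1.27  0.59]
0 (519, -140, 66) [ 0.1   0.28 -0.48  0.   -0.81 -0.14]
0 (522, -40, 66) [ 0.3   0.26 -0.51  0.   -0.8  -0.33]
1 (595.5, -393, 62) [-0.31  0.53 -0.07  0.   -0.96 -2.55]
1 (595.5, -393, 220) [-0.31  0.42  0.12  0.   -1.27 -2.55]
1 (519, -140, 66) [ 0.1   0.28 -0.48  0.   -0.81  3.01]
1 (522, -40, 66) [ 0.3   0.26 -0.51  0.   -0.8   2.81]
```

```bash
python3 - <<'E'
from h import *
q=quat(106).tolist()
manip.reach([595.5,-393,160],q)
manip.move_straight([595.5,-393,63],velocity=120)
manip.grab(60)
print(telemetry.state()["gripper_width"],telemetry.state()["force"])
manip.move_straight([595.5,-393,140],velocity=150)
manip.reach([512,-170,140],quat(87.5).tolist())
s=telemetry.state(); print(s["time_s"],s["gripper_width"],s["tcp_pos"])
c=[]
for n in("scene","side"):
    s=vision.snapshot(n); np.savez(f"{n}1.npz",**s); c.append(s["color"][...,::-1])
cv2.imwrite("pics/g1.png",cv2.resize(np.hstack(c),(800,300)))
E
```

```text
0.04923142627399609 [-0.04645629  0.17843346 -0.16079353]
7.2333 -0.08915703000023195 [ 512.47654528 -170.36485489  139.79471862]
```

View pics/g1.png

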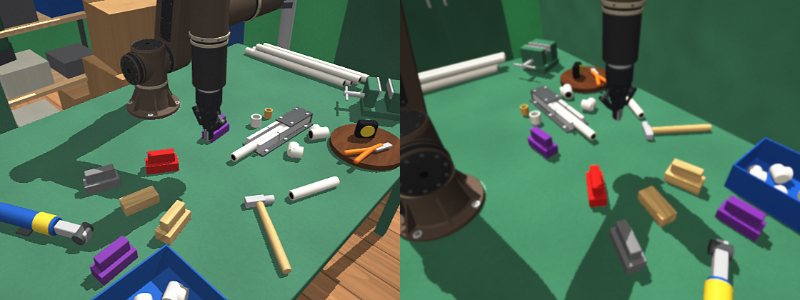

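The grasp came up empty, and the block still stands where it was. I'll check the TCP against the camera before retrying.

```bash
python3 - <<'E'
from h import *
t=telemetry.state(); print(t["tcp_pos"],t["gripper_width"],R.from_quat(t["ee_rot"]).as_matrix().round(2).tolist())
for n in("scene","side"):
    s=dict(np.load(f"{n}1.npz")); W=cloud(s); V=np.array(s["view"])
    for P in([512,-170,140],[595,-393,70]):
        p=V@np.array([*P,1]); print(n,P,(s["fx"]*p[0]/p[2]+s["cx"]),(s["fy"]*p[1]/p[2]+s["cy"]),p[2])
    m=(s["color"].max(-1)<60)&(abs(W[...,0]-512)<120)&(abs(W[...,1]+170)<120)&(W[...,2]>60)
    w=W[m]; 
    if len(w):
        lo=w[w[:,2]<np.percentile(w[:,2],8)]; print(n,"dark lowest",np.percentile(w[:,2],[0,2,8]),lo.mean(0))
s=vision.snapshot("wrist"); cv2.imwrite("pics/w1.png",s["color"][...,::-1]); V=np.array(s["view"]); print(np.linalg.inv(V)[:3])
E
```

```text
[ 512.54988443 -170.8491919   139.61773012] -0.1981842089918141 [[-0.0, -0.04, -1.0], [-0.0, -1.0, 0.04], [-1.0, 0.0, 0.0]]
scene [512, -170, 140] 291.8256674172044 201.3059534156149 1074.7338622695468
scene [595, -393, 70] 240.5911967925965 295.86340542314156 947.1592732006557
scene dark lowest [156.91549274 211.44530415 248.93356358] [ 518.69345099 -181.34133655  222.25914176]
side [512, -170, 140] 302.95142234778643 172.9674093710786 835.4151364751668
side [595, -393, 70] 403.3567210955579 232.4740307257084 793.2569645982585
side dark lowest [165.16939047 205.95375924 234.27679453] [ 506.68088219 -178.36072488  213.33230176]
[[-9.99047729e-01  4.17830273e-02  1.25624099e-02  5.09102248e+02]
 [ 4.36282199e-02  9.53634561e-01  2.97788017e-01 -2.46946101e+02]
 [ 4.62536552e-04  2.98052517e-01 -9.54549361e-01  2.99881831e+02]]
```

View pics/w1.png

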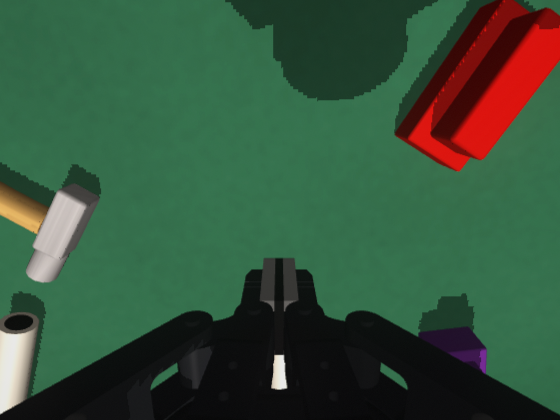

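```bash
python3 - <<'E'
from h import *
from m import rect
for k in "01":
  for n in("scene","side"):
    s=dict(np.load(f"{n}{k}.npz")); W=cloud(s); hsv=cv2.cvtColor(s["color"],cv2.COLOR_RGB2HSV); H,S,V=[hsv[...,i].astype(int) for i in range(3)]
    m=(H>12)&(H<26)&(S>60)&(np.linalg.norm(W[...,:2]-[595,-393],axis=-1)<90)
    p=W[m]; print(k,n,rect(p[p[:,2]>62]),np.percentile(p[:,2],[3,50,97]).round(),len(p))
s=vision.snapshot("wrist"); W=cloud(s)
for v,u in((262,272),(262,288),(275,272),(290,272),(275,255),(300,310),(330,240)): print(v,u,W[v,u].round(1),s["color"][v,u])
E
```

```text
0 scene (array([ 597.6, -394.3]), array([27.5, 90.8]), -73.2) [ 8. 38. 73.] 1795
0 side (array([ 593.5, -391.5]), array([27.7, 89.3]), -74.5) [ 3. 35. 70.] 1781
1 scene (array([ 597.4, -394. ]), array([29.7, 90.8]), -72.7) [ 7. 38. 73.] 1800
1 side (array([ 593.8, -391.5]), array([28.8, 89.2]), -74.7) [ 3. 35. 70.] 1777
262 272 [ 514.5 -181.9  165.2] [57 57 54]
262 288 [ 507.9 -181.4  164.7] [56 57 54]
275 272 [ 514.3 -182.6  178. ] [56 56 53]
290 272 [ 514.2 -181.8  187.7] [56 55 53]
275 255 [ 521.6 -178.6  169.8] [14 19 16]
300 310 [ 500.7 -177.3  187.9] [12 16 13]
330 240 [ 523.  -183.4  212.1] [13 15 14]
```

All three cameras put the shut fingertips at z≈157–165 with the TCP reported at 139.6. So the tips are about 22 mm behind the reported TCP, not 22 mm ahead, and the first grab closed above the rib. I'll retry about 43 mm lower and check the jaw width, which should be 28 mm.

```bash
python3 - <<'E'
from h import *
q=quat(106).tolist()
manip.open_jaws()
manip.reach([595.5,-393,120],q)
manip.move_straight([595.5,-393,20],velocity=120)
f=telemetry.state(); print(f["tcp_pos"],f["force"])
manip.grab(60)
g=telemetry.state(); print(g["gripper_width"],g["force"],g["time_s"])
if 24<g["gripper_width"]<33:
    manip.move_straight([595.5,-393,90],velocity=150)
    manip.reach([511,-175,90],quat(87.5).tolist())
    g=telemetry.state(); print(g["gripper_width"],g["force"],g["tcp_pos"],g["time_s"])
    c=[]
    for n in("scene","side"):
        s=vision.snapshot(n); np.savez(f"{n}2.npz",**s); c.append(s["color"][60:360,120:520,::-1])
    cv2.imwrite("pics/g2.png",np.hstack(c))
E
```

```text
[ 596.19870333 -393.18868646   20.97834131] [-0.14924614  0.54194849 -0.26887123]
27.02767262654285 [0.45571347 0.75724511 3.59863906] 10.7083
27.12371955024573 [ 0.47156313  0.14151394 -2.02387434] [ 511.39393876 -175.1663208    89.73398818] 12.2583
```

View pics/g2.png

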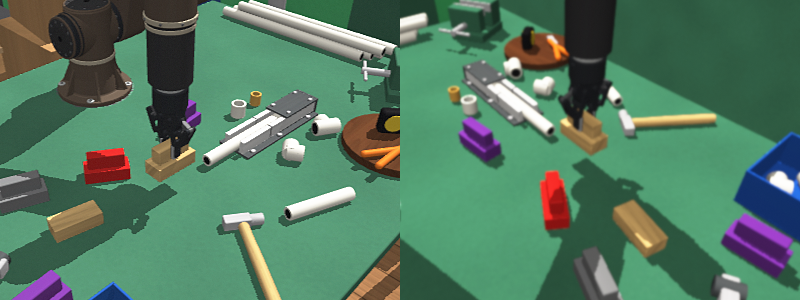

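The block is held, at (170,160) left and (583,130) right, level and lined up with the pipe. I'll measure it in hand, lower it, and tap in steps while reading the pipe end from the cameras.

```bash
cat > t.py <<'E'
from h import *
from m import rect
MOUTH=216.0; U=np.array([np.cos(np.radians(87.5)),np.sin(np.radians(87.5))])
def meas(show=None):
    out=[]
    for n in("scene","side"):
        s=vision.snapshot(n); W=cloud(s); hsv=cv2.cvtColor(s["color"],cv2.COLOR_RGB2HSV); H,S,V=[hsv[...,i].astype(int) for i in range(3)]
        w=W[(S<45)&(V>140)&(abs(W[...,0]-516)<30)&(W[...,1]>-110)&(W[...,1]<60)&(W[...,2]>25)]
        t=telemetry.state()["tcp_pos"]
        b=W[(H>12)&(H<26)&(S>60)&(np.linalg.norm(W[...,:2]-t[:2],axis=-1)<85)&(W[...,2]<170)]
        out.append((n,"pipe end y",np.percentile(w[:,1],2).round(1) if len(w)>20 else None,"block",rect(b),"y max",np.percentile(b[:,1],99).round(1),"z",np.percentile(b[:,2],[1,99]).round(1)))
        if show: cv2.imwrite(f"pics/{show}_{n}.png",s["color"][...,::-1])
    for o in out: print(*o)
    g=telemetry.state(); print(g["time_s"],np.round(g["tcp_pos"],1),np.round(g["force"],1),round(g["gripper_width"],1))
E
python3 - <<'E'
from t import *
meas()
manip.move_straight([511,-175,25],velocity=120)
p=np.array([511,-175])
d=(-53-55-6+175)      # block face ~6 mm off the pipe end
p=p+U*d; manip.move_straight([p[0],p[1],25],velocity=70)
meas()
E
```

```text
scene pipe end y -51.5 block (array([ 516.1, -173.5]), array([ 80.7, 122.3]), -88.6) y max -125.1 z [ 73.1 150.6]
side pipe end y -50.2 block (array([ 481.9, -176.2]), array([ 96.1, 112. ]), -87.8) y max -123.7 z [ 40.9 156.1]
12.4583 [ 511.3 -175.8   89.6] [ 0.5 -0.6 -1.8] 27.3
scene pipe end y -50.1 block (array([ 533.4, -114.2]), array([ 70.2, 128.5]), 78.1) y max -63.6 z [ 7.  94.1]
side pipe end y -47.4 block (array([ 512., -112.]), array([ 88.6, 143.9]), 61.0) y max -60.1 z [ 0.2 97.1]
14.275 [ 513.6 -114.4   24.9] [-0.1  1.  -2.2] 27.5
```

```bash
cat >> t.py <<'E'
def go(y,v=50):
    x=513.6+(y+114.4)*U[0]/U[1]; manip.move_straight([x,y,25],velocity=v)
def tap(y,hold=.5,back=8):
    go(y); f=telemetry.state(); print("tap",y,np.round(f["tcp_pos"],1),np.round(f["force"],1)); manip.hold(hold); go(y-back); manip.hold(.2)
E
python3 - <<'E'
from t import *
tap(-87); meas("t1"); tap(-69); meas("t2")
im=[cv2.imread(f"pics/{k}_scene.png")[110:310,200:500] for k in("t1","t2")]
cv2.imwrite("pics/v1.png",cv2.resize(np.hstack(im),(800,267)))
E
```

```text
tap -87 [514.9 -86.7  25. ] [-1.  0. -2.]
scene pipe end y -29.1 block (array([533.8, -90.7]), array([ 66. , 138.9]), 76.5) y max -44.0 z [ 4.6 96.3]
side pipe end y -28.0 block (array([496.6, -92. ]), array([ 63.5, 130.3]), -74.2) y max -40.2 z [ 3.1 96.5]
16.075 [514.5 -94.9  25. ] [-0.1 -0.4 -2.7] 27.1
tap -69 [515.7 -68.7  25. ] [ 0.1 -0.2 -3.1]
scene pipe end y -11.6 block (array([536.1, -70.1]), array([ 70.5, 141.1]), 77.5) y max -25.4 z [ 7.6 93.5]
side pipe end y -10.1 block (array([496.8, -69. ]), array([ 64.3, 132.4]), -84.2) y max -21.3 z [ 1.2 98.5]
17.85 [515.3 -76.9  25. ] [ 0.2 -0.2 -2.8] 27.4
```

View pics/v1.png

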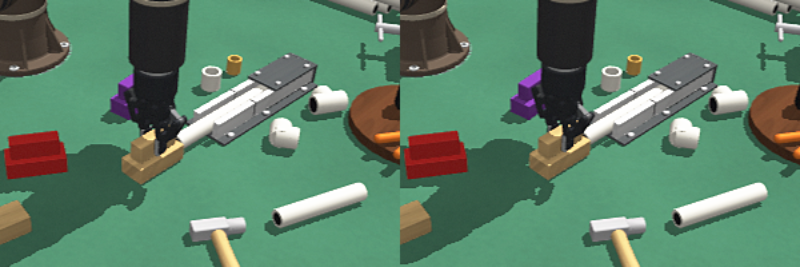

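The pipe went in 22 mm and then 18 mm, resting after each tap, and is now about 22 mm short. Next come a shorter tap and then small ones until the force shows the stop.

```bash
python3 - <<'E'
from t import *
tap(-56); meas()
y=-56
while y<-34:
    y+=3; go(y,30); manip.hold(.15); f=telemetry.state()["force"]; print(y,np.round(f,1),np.round(telemetry.state()["tcp_pos"],1))
    if abs(f[1])>6: break
manip.hold(.3); go(y-12); manip.hold(.2); meas("t3")
cv2.imwrite("pics/v3.png",cv2.resize(cv2.imread("pics/t3_scene.png")[110:310,200:500],(780,520)))
E
```

```text
tap -56 [516.2 -55.6  25. ] [-0.5 -0.3 -3.2]
scene pipe end y -1.5 block (array([534.6, -63.4]), array([ 69.9, 127.8]), 77.2) y max -12.9 z [ 6.6 95.9]
side pipe end y 3.2 block (array([498.7, -57.6]), array([ 66.8, 128.5]), -86.9) y max -10.6 z [ 2.6 99.7]
19.525 [515.8 -63.9  25. ] [-0.3  0.4 -2.2] 27.5
-53 [ 0.3  0.4 -2. ] [516.3 -53.   25. ]
-50 [ 0.3 -0.6 -2.3] [516.4 -50.   25. ]
-47 [ 0.5  0.4 -2.3] [516.6 -47.   25. ]
-44 [ 0.3 -0.2 -1.6] [516.7 -43.9  25. ]
-41 [-0.4 -2.  -1.8] [516.7 -41.1  25. ]
-38 [  0.2 -18.5   1.2] [516.3 -40.6  25.4]
scene pipe end y -85.6 block (array([534.5, -47.6]), array([ 65.4, 129.7]), 79.2) y max 2.1 z [ 6.2 94.4]
side pipe end y 16.4 block (array([500.2, -40.8]), array([ 62.3, 131.3]), -85.4) y max 5.3 z [ 5.9 93.2]
23.1833 [516.5 -49.7  25. ] [ 0.2 -0.5 -3.3] 27.2
```

View pics/v3.png

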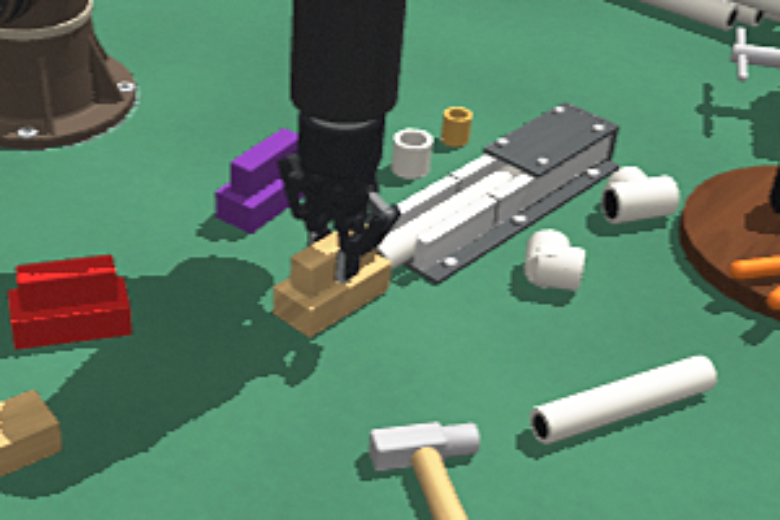

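At the last step the force rose to 18.5 N and the TCP stopped at y = -40.6, so the pipe is on the stop. Its end reads y≈16, against an expected ~11. Now I'll back away, set the block down and release it.

```bash
python3 - <<'E'
from t import *
go(-130,100); t=telemetry.state()["tcp_pos"]
z=25
while z>16:
    z-=1; manip.move_straight([t[0],t[1],z],velocity=25); f=telemetry.state()["force"]
    if f[2]>1.5: break
print(z,np.round(f,1))
manip.open_jaws(); manip.hold(.2)
manip.move_straight([t[0],t[1],200],velocity=130)
manip.hold(.3); meas("t4")
print(np.load("scene0.npz")["color"].shape)
c=[cv2.imread(f"pics/t4_{n}.png")[60:360,120:520] for n in("scene","side")]; cv2.imwrite("pics/v4.png",np.hstack(c))
E
```

```text
20 [-1.8 -0.6  3.1]
scene pipe end y 13.4 block (array([ 514.7, -117. ]), array([ 53.2, 144. ]), 88.1) y max -80.8 z [ 3.2 74. ]
side pipe end y 16.1 block (array([ 481.3, -133.9]), array([ 97.8, 113.5]), -82.8) y max -77.7 z [ 1.4 71.1]
28.1167 [ 512.9 -129.8  199.8] [-0.3  0.7 -0. ] 85.3
(420, 560, 3)
```

View pics/v4.png

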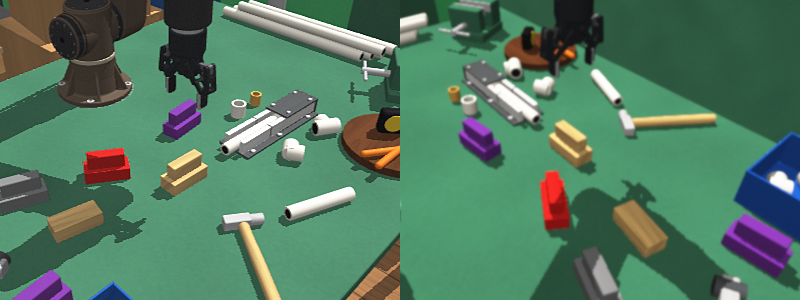

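The block stands upright and released at (185,172) left. The pipe is home with a short stub showing, the offcut has not been touched, and the gripper is clear.

```bash
python3 -c "
from rig import ticket; ticket.close_job()"
```

```text
the job is handed in; nothing more can be done
```

The pipe is against the stop and the tapping block stands released on the bench; I handed the job in at about 28 s of robot time. I picked up the wooden block by its rib and tapped the pipe about 22, 18 and 12 mm with a rest after each. I then moved it up in 3 mm steps until the force rose to 18.5 N and the arm stalled at the stop.

**Last checks:**
- **Pipe:** its end reads y = 13–16 mm. I expected about 11 mm from my estimate of the hood's mouth, so the two agree to about 5 mm. The intermediate rests were about 40, 22 and 10 mm short, by the same estimate.
- **Block:** it stands upright with its top at 71–74 mm. The jaws are fully open and the gripper is well clear.
- **Offcut:** in the last picture it lies where it did. I did not measure its position again.

**What went wrong:** the first grab closed empty above the rib. The cameras showed the fingertips about 22 mm behind the reported TCP, where the description says 22 mm ahead. I regrasped 42 mm lower, and the jaws then closed to 27 mm on the 28 mm rib.

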